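# Clear the pastry board, pick out its joint, air the slats

## Task

Clear up the baker's bench: stack all the wooden slats to air, centred and square on the white rack, two side by side to a layer with a clear gap of about 65 mm between them and each layer crosswise on the one below, the first pair lying across the rack's grey grooves (an odd one goes alone on top, in the place of one of a pair). Take the T-handled pick and draw its tip slowly, at about 3 cm a second, down in the L-shaped joint of the marble board from the end beside the small steel plate, round the corner and right to the other end, then lay the pick back on its stand, handle across both rests with the pin hanging down between them. Leave everything else where it is.

Things in the scene. Friction and masses are not known exactly. Their poses are not given: they have to be found in the camera images.
- slat0: plain wooden dough slat, 130 x 30 x 15 mm, all slats alike, 50 g, 3 to 5 of the six are present. Origin at its centre; x along its length, y across its 30 mm width, z through its 15 mm thickness. Starts flat on the bench, or flat on the board lying across the joint.
- slat1: plain wooden dough slat, 130 x 30 x 15 mm, all slats alike, 50 g, 3 to 5 of the six are present. Origin at its centre; x along its length, y across its 30 mm width, z through its 15 mm thickness. Starts flat on the bench, or flat on the board lying across the joint.
- slat2: plain wooden dough slat, 130 x 30 x 15 mm, all slats alike, 50 g, 3 to 5 of the six are present. Origin at its centre; x along its length, y across its 30 mm width, z through its 15 mm thickness. Starts flat on the bench, or flat on the board lying across the joint.
- slat3: plain wooden dough slat, 130 x 30 x 15 mm, all slats alike, 50 g, 3 to 5 of the six are present. Origin at its centre; x along its length, y across its 30 mm width, z through its 15 mm thickness. Starts flat on the bench, or flat on the board lying across the joint.
- slat4: plain wooden dough slat, 130 x 30 x 15 mm, all slats alike, 50 g, 3 to 5 of the six are present. Origin at its centre; x along its length, y across its 30 mm width, z through its 15 mm thickness. Starts flat on the bench, or flat on the board lying across the joint.
- slat5: plain wooden dough slat, 130 x 30 x 15 mm, all slats alike, 50 g, 3 to 5 of the six are present. Origin at its centre; x along its length, y across its 30 mm width, z through its 15 mm thickness. Starts flat on the bench, or flat on the board lying across the joint.
- board: fixed board 220 (x) x 200 (y) x 22 mm high, marble with a wood border on its +y and +x sides; between them an L-shaped groove, the joint, 12 wide, 10 deep, open at both ends: along y = 50 from x = -110 to x = 60, then along x = 60 from y = 50 to y = -100 (mm). Origin: centre of underside. A dark steel plate 24 mm square in the border marks the start, at x = -94, y = 80
- seam_start (a point): floor of the joint, on its centre line, at the starting end beside the small steel plate, 10 mm in from the board's edge
- seam_corner (a point): floor of the joint, on its centre line, at the corner, 160 mm from seam_start
- seam_end (a point): floor of the joint, on its centre line, at the other end, 140 mm from seam_corner, 10 mm in from the board's edge
- rack: fixed thin white square airing rack, 150 x 150 mm, top 6 mm above the bench. Origin at the centre of the underside; x and y along its sides, z up. Six straight grey drain grooves in its top run along its x. It is either on the left or the right.
- stand: fixed grey stand for the pick: foot 70 (x) x 120 (y) x 8 mm, with two flat-topped rests at y = +-42 mm, each 50 (x) x 14 (y) mm, 70 mm high. Origin at the centre of the underside. It is on the other side from the rack.
- stand_seat (a point): point on the stand's centre, level with the tops of the two rests, 70 mm above the bench
- pick: T-handled joint pick, 120 g: wooden handle bar 110 (along its y) x 22 x 22 mm, with a 6 mm round steel pin straight down (-z) from its middle. Origin at the handle's centre; the tip is 63 mm below it. It starts with the handle's ends lying on the two rests (handle centre 11 mm above stand_seat) and the pin hanging between them. May lie on the rests either way round.
- pick_tip (a point): the lower end of the pick's pin
- roll_a: bystander, to be left alone: bread roll, 80 dia x 46 high mm; origin at the centre of its underside
- roll_b: bystander, to be left alone: bread roll, 80 dia x 46 high mm; origin at the centre of its underside
- cutter: bystander, to be left alone: plain steel ring cutter, 64 dia x 35 high mm; origin at the centre of its underside
- scraper: bystander, to be left alone: bench scraper lying flat, 70 x 120, black grip 25 high mm; origin at the centre of its underside
- brush: bystander, to be left alone: pastry brush lying flat
- bowl: bystander, to be left alone: white bowl, 120 dia x 50 high mm; origin at the centre of its underside
Not all that is in view belongs to the job. Leave any orange or purple look-alike of the slat3 alone. There is more than one size of the rack; the one meant has the size given above.

How it is judged:
By the outcome, as a careful person would: the job done as asked, in the order asked, and still so for the second after the job is handed in, with the robot touching nothing.
Of slat0, slat1, slat2, slat3, slat4, slat5 only 3 to 5 are there at a start; the rules pass over those that are not, and their reading is None.
At some moment in a run one of slat0, slat1, slat2, slat3, slat4, slat5 may be knocked a few centimetres aside while the robot is not near it.
It also fails if it takes over 210 s, if anything falls off the work surface, if the arm or the gripper's body presses on something with over 40 N, if the wrist force passes 120 N, or if a joint passes its speed limit or range.

## Robot

A 7-joint arm with a two-finger parallel gripper is mounted at the origin on the work surface. World frame = base frame: x ahead of the robot, y to its left, z up, the work surface at z = 0. Lengths are in m, angles in degrees, forces in N, time in s.
With the tool pointing down it reaches from about 0.425 to 0.875 m from the base axis. Payload 4.7 kg.
Tool frame: the origin (TCP) lies at the centre of the arm's flange, where the gripper is bolted on; the fingertips stand 182 mm ahead of it and the grasp point (between the pads) lies 164 mm ahead of it (env.grip_depth is the distance from the TCP to the grasp point, in m); z points along the fingers, y is the line along which they close (so a half turn about z gives the same grasp; the last joint's range is limited). The gripper opens to 87 mm and grips with 3 to 60 N. Pads are 19 mm wide; open, the fingers measure 117 mm over their backs; the gripper's body (75 mm by 190 mm) begins 51 mm behind the grasp point.
Start: joints at [-63.994, 18.392, -4.016, 83.108, 1.295, 78.541, -3.26], TCP at [0.277, 0.588, 0.405] pointing down, gripper open.
Joint ranges: [-163.93, 163.93], [-17.29, 119.83], [-79.2, 71.16], [3.27, 140.29], [-89.18, 269.18], [5.43, 117.66], [-154.24, 154.24]. Speed limits (degrees/s): [147.25, 147.25, 180, 180, 180, 180, 180].

## Interface

Orientations are given as [roll, pitch, yaw] about the fixed x, y, z axes, in that order (R = Rz(yaw) Ry(pitch) Rx(roll)).
In Python, from cell import env gives the robot as it stands. The module is installed in compiled form; this text tells all that it offers.
- The arm moves only by the tool send_rows, never from a script. Its arguments are lists of equal length, an entry for each row: "xyz": the shift along the tool's x, y, z in m, a list of three; "rotation": the turn, a rotation vector about the tool's x, y, z in rad, a list of three; "jaw": the opening, from 0 (shut) to 1 (fully open). A call has 1 to 20 rows; each row shifts and turns the commanded pose from where the row before left it, along the tool's axes as they then stand; what a row does not reach is not made up. A row lasts 1/10 s, in which the tool goes at most 50 mm and 8.59 degrees, less where a joint would pass 70% of its speed; a pose out of reach is approached as far as the arm can. A call is refused whole if a number of a shift passes 0.05 or a number of a turn 0.15, either way. A call with a gripper value outside its range is refused whole. The fingers move at their own pace and stop on an object; "newtons" is the grip in N (left out, the last holds). Time passes only in rows, so rows that do not move let the fingers close. It gives the time, the measured TCP pose, the force, the opening and the grip force at its end, in the units of the state.
- env.get_obs(): the state, without advancing time (a new reading comes with each control period).
- env.read_camera(name): name is "scene" or "top" or "wrist"; returns a dict with "image" (384x512x3 uint8, blue, green, red), "fx", "fy", "cx", "cy" (pixels), "R" (3x3) and "t" (3): a world point X has camera coordinates R X + t. Camera axes: x right, y down, z forward; pixel columns grow to the right and rows downward; lengths in m; the calibration is good to about 2 mm. A picture is of the moment at which its call begins. There is no depth.
- env.sign_off(): hands the job in; it is judged then, once.
The state is a dict: "time_s": time; "qpos": joint angles; "joint_velocities": joint speeds; "effort": joint torques, N m; "tool_pos": TCP position; "tool_rot": TCP orientation; "force": force on the tool from outside, world axes, zero at the start; "wrist_torque": the same for the moment, N m; "grip_width": finger opening in m; "grasp_force": force on a finger pad.
Only numpy, scipy, OpenCV 4.12 (cv2) and the standard library are available. Lean on these libraries where they do the work, as an engineer would, in place of code of your own. Each camera call takes 0.05 s, during which the arm holds its last target. There are 200 camera calls.

## Working session

There is one attempt and no reset: what is moved stays moved. The work goes in short steps, Python scripts to look and compute and a tool call to move; the robot and the scene stay as the last step left them, time stands still between calls to the robot, and variables do not carry over. Pictures are saved under pics/ and viewed, at most 14 in all, crops included, and the job is handed in when it is done.

Besides the shell and the picture viewer there is one more tool, called after ">>>" in YAML: its name, and indented under it one key for each argument. send_rows: Moves the arm, as the interface text tells. Its arguments: {"type":"object","properties":{"xyz":{"type":"array"},"rotation":{"type":"array"},"jaw":{"type":"array"},"newtons":{"type":"number"}},"required":["xyz","rotation","jaw"]}

```bash
mkdir -p pics; ls; python3 - <<'E'
from cell import env
import cv2
o=env.get_obs()
for k,v in o.items(): print(k,v)
for n in("top","scene"):
    c=env.read_camera(n); cv2.imwrite(f"pics/{n}0.png",cv2.resize(c["image"],(800,600),interpolation=cv2.INTER_CUBIC)); print(n,c["fx"],c["cx"],c["cy"],c["R"],c["t"])
E
```

```text
pics
time_s 0.0
qpos [-63.99162513  18.43883365  -4.01588737  83.17507083   1.29747205
  78.54098263  -3.25895124]
joint_velocities [ 0.09063208  0.06722477 -0.05339684  0.00893971  0.04530381 -0.11324875
 -0.00775835]
effort [ 2.49200612e-04 -4.91289282e+01 -4.03803606e-01 -3.12529743e+01
 -6.39027846e-02  4.37590457e-02  1.84256387e-04]
tool_pos [0.27670677 0.587931   0.40366233]
tool_rot [-1.79890496e+02  8.08978601e-03  1.54803266e+02]
force [-1.17004812  0.08701017 -0.99784353]
wrist_torque [-0.00392031  0.05715742 -0.03100019]
grasp_force 0.0
grip_width 0.08720800276377776
top 408.3575878733082 262.3600310149167 191.65583154286367 [[ 0.02764138 -0.99956976  0.00981057]
 [-0.98036112 -0.0290247  -0.19506316]
 [ 0.19526398 -0.00422608 -0.98074162]] [-0.01014539  0.47235808  1.33082227]
scene 477.96157864683056 246.6926218727293 187.76086418981748 [[-0.76917678  0.63896337 -0.00963835]
 [ 0.42072695  0.49499854 -0.76024028]
 [-0.48099472 -0.58881428 -0.64957049]] [ 0.37346903 -0.15240091  2.02494648]
```

View pics/top0.png

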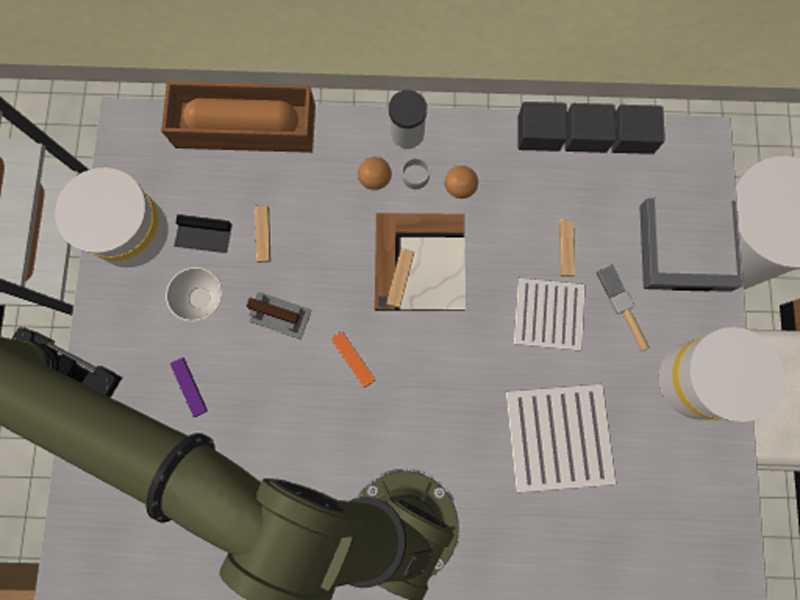

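View pics/scene0.png

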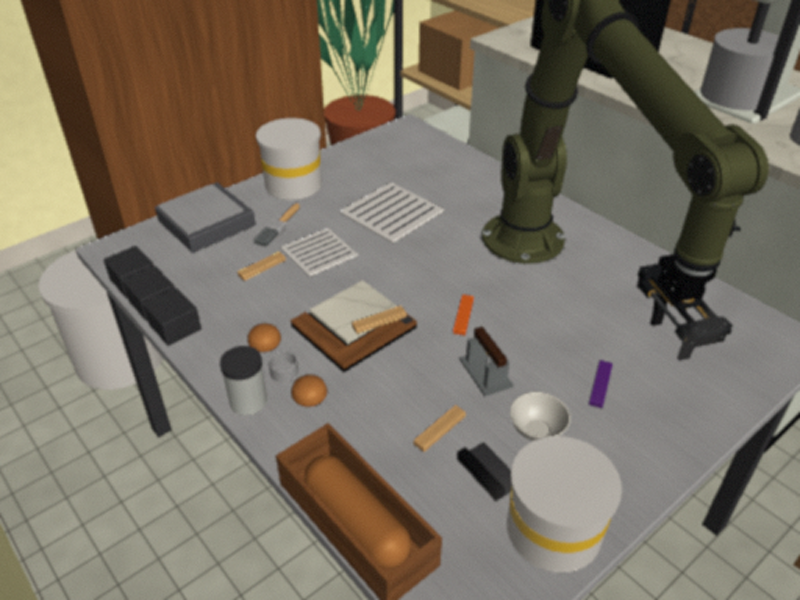

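Top view, in 800x600 pixels:
- **Slats:** three natural-wood slats, at (262,233), (567,247) and (400,278). The last lies on the board across the joint. The orange (353,359) and purple (188,387) pieces are look-alikes to leave alone.
- **Racks:** a small one at (550,314) and a large one at (560,437). By eye they are about 150 and 220 mm; I'll measure to confirm.
- **Pick and stand:** at (275,313).
- **Board:** the steel plate is at (383,301), so the board's yaw is about 0.

```bash
cat > h.py <<'E'
from cell import env
import cv2, numpy as np
from scipy.spatial.transform import Rotation as Ro
def cast(c,uv,z):
    uv=np.atleast_2d(uv).astype(float)
    d=np.c_[(uv[:,0]-c["cx"])/c["fx"],(uv[:,1]-c["cy"])/c["fy"],np.ones(len(uv))]@c["R"]
    o=-c["R"].T@c["t"]
    return o+d*((z-o[2])/d[:,2])[:,None]
def proj(c,P):
    q=np.atleast_2d(P)@c["R"].T+c["t"]; return np.c_[q[:,0]/q[:,2]*c["fx"]+c["cx"],q[:,1]/q[:,2]*c["fy"]+c["cy"]]
def rect(c,m,z,amin=40,box=None):
    "oriented rects in mm on plane z from mask blobs"
    if box: k=np.zeros_like(m); k[box[1]:box[3],box[0]:box[2]]=1; m=m*k
    r=[]
    for t in cv2.findContours(m.astype(np.uint8),cv2.RETR_EXTERNAL,cv2.CHAIN_APPROX_NONE)[0]:
        if cv2.contourArea(t)<amin: continue
        w=cast(c,t[:,0],z)[:,:2]*1000
        (x,y),(a,b),g=cv2.minAreaRect(w.astype(np.float32))
        if a<b: a,b,g=b,a,g+90
        r.append((np.round([x,y,a,b,(g+90)%180-90],1),t[:,0].mean(0).round(0)))
    return r
def hsv(c): return cv2.cvtColor(c["image"],cv2.COLOR_BGR2HSV)
def goto(xyz,yaw=None):
    "tool-axes shift and z-turn from the measured pose to TCP target (tool down)"
    o=env.get_obs(); R=Ro.from_euler("xyz",o["tool_rot"],degrees=True)
    print("tcp",o["tool_pos"].round(4) if hasattr(o["tool_pos"],"round") else o["tool_pos"],np.round(o["tool_rot"],2),"shift",R.inv().apply(np.array(xyz)-o["tool_pos"]).round(4))
    if yaw is not None: print("rotvec",(R.inv()*Ro.from_euler("xyz",[180,0,yaw],degrees=True)).as_rotvec().round(4))
E
python3 - <<'E'
from h import *
c=env.read_camera("top"); im=c["image"]; H=hsv(c)
for n,(u,v) in dict(slatL=(262,233),slatR=(567,247),slatB=(400,278),border=(385,250),rackS=(522,314),handle=(270,312),stand=(300,325),bench=(450,370),marble=(440,270),plate=(383,301)).items():
    print(n,H[int(v*.64),int(u*.64)],im[int(v*.64),int(u*.64)])
S=H[...,1].astype(int);V=H[...,2].astype(int);h=H[...,0].astype(int)
wood=((h>8)&(h<25)&(S>70)&(V>150)).astype(np.uint8)
print("slats z15");[print(*r) for r in rect(c,wood,.015,60)]
print("slats z37");[print(*r) for r in rect(c,wood,.037,60,(240,140,300,200))]
white=((S<30)&(V>185)).astype(np.uint8)
wc=cv2.morphologyEx(white,cv2.MORPH_CLOSE,np.ones((7,7)))
print("racks");[print(*r) for r in rect(c,wc,.006,500,(315,150,410,330))]
dk=((V<110)&(h<15)&(S>90)).astype(np.uint8)
print("handle");[print(*r) for r in rect(c,dk,.092,30,(140,170,220,230))]
cv2.imwrite("pics/crop1.png",cv2.resize(im[125:240,145:400],(800,361),interpolation=cv2.INTER_CUBIC))
E
```

```text
slatL [ 16 110 174] [ 99 139 174]
slatR [ 16 109 175] [100 140 175]
slatB [ 15 109 173] [ 99 137 173]
border [ 12 142 115] [ 51  77 115]
rackS [ 13  21 191] [175 182 191]
handle [ 11 150  68] [28 42 68]
stand [ 90   3 100] [100 100  99]
bench [  4  11 157] [150 151 157]
marble [ 19  31 195] [171 186 195]
plate [150   8  64] [64 62 64]
slats z15
[ 343.  -597.7  157.9   56.1   -9.7] [437. 237.]
[345.  125.4 128.7  29.8  36. ] [225. 230.]
[ 426.5 -490.9   95.3   15.9   24.7] [406. 211.]
[530.5  28.4 130.5  29.6 -12.5] [256. 177.]
[ 611.7 -345.6  128.    31.6   -1. ] [362. 158.]
[622.3 342.7 125.7  28.1   4.3] [167. 149.]
[766.1 -91.6  52.7  46.7 -45.5] [291. 114.]
[780.8 110.2  49.5  45.6 -44.8] [235. 109.]
[921.7 434.1 218.8  51.2 -85.9] [147.  70.]
slats z37
[525.3  28.1 128.4  29.1 -12.5] [256. 177.]
racks
[ 191.2 -324.1  209.3  208.6  -83.9] [358. 280.]
[ 458.9 -305.7  148.1  146.7   85.8] [351. 201.]
handle
[432.  288.1 110.   21.6  73.2] [174. 199.]
```

View pics/crop1.png

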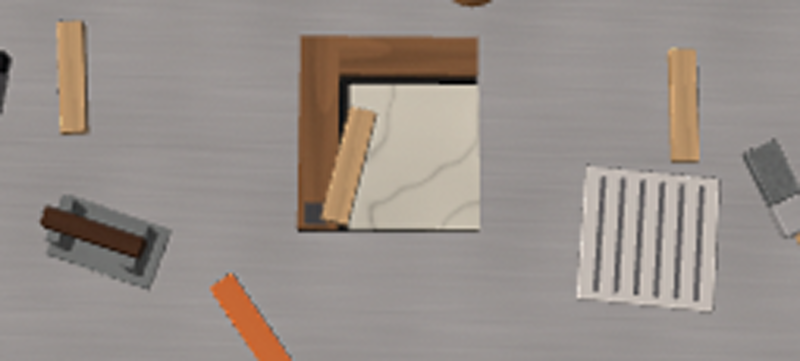

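The small rack measures 148x147 mm and the large one 209 mm, so the target is the small rack at crop (648,237), with grooves along about -4.2°. The crop confirms three natural-wood slats. The handle measures 110x21.6, as it should. First I'll move above the left slat.

>>> send_rows:
  xyz:
    - [0,0,0]
    - [0,0,0]
    - [0,0,0]
    - [0,0,0]
    - [-0.036,-0.03,0.011]
    - [-0.036,-0.03,0.011]
    - [-0.036,-0.03,0.011]
    - [-0.036,-0.03,0.011]
    - [-0.036,-0.03,0.011]
    - [-0.036,-0.03,0.011]
    - [-0.036,-0.03,0.011]
    - [-0.036,-0.03,0.011]
    - [-0.036,-0.03,0.011]
    - [0,0,0]
    - [0,0,0]
    - [0,0,0]
  rotation:
    - [0,0,-0.129]
    - [0,0,-0.129]
    - [0,0,-0.129]
    - [0,0,-0.129]
    - [0,0,0]
    - [0,0,0]
    - [0,0,0]
    - [0,0,0]
    - [0,0,0]
    - [0,0,0]
    - [0,0,0]
    - [0,0,0]
    - [0,0,0]
    - [0,0,0]
    - [0,0,0]
    - [0,0,0]
  jaw: [1,1,1,1,1,1,1,1,1,1,1,1,1,1,1,1]
  newtons: 20

```text
time_s: 1.75
tool_pos: [0.6194, 0.3449, 0.3056]
tool_rot: [179.9, -0.1, -175.5]
force: [-0.3, 0.8, 0.4]
grip_width: 0.087
grasp_force: 0.0
```

```bash
python3 - <<'E'
from h import *
c=env.read_camera("wrist"); cv2.imwrite("pics/w1.png",c["image"]); H=hsv(c).astype(int)
print("cam at",(-c["R"].T@c["t"]).round(3))
w=((H[...,0]>8)&(H[...,0]<25)&(H[...,1]>70)&(H[...,2]>120)).astype(np.uint8)
[print(*r) for r in rect(c,w,.015,300)]
goto([.622,.343,.300],184.3)
# board, top camera: marble/border outline
c=env.read_camera("top"); H=hsv(c).astype(int)
bd=((H[...,1]>100)&(H[...,2]<150)|(H[...,1]>25)&(H[...,0]>14)&(H[...,0]<24)|(H[...,2]<90)).astype(np.uint8)
bd=cv2.morphologyEx(bd,cv2.MORPH_CLOSE,np.ones((9,9)))
print("board");[print(*r) for r in rect(c,bd,.022,1500,(230,128,310,205))]
E
```

```text
cam at [0.552 0.341 0.287]
[699.4 182.5  58.6  26.6  -8.7] [ 79. 259.]
[613.5 340.6 112.8  29.5   5.8] [255. 180.]
tcp [0.6191 0.3454 0.306 ] [ 1.7992e+02 -3.0000e-02 -1.7548e+02] shift [-0.0027 -0.0027  0.006 ]
rotvec [ 0.0014 -0.0005  0.0038]
board
[565.3 -16.  218.9 199.2   1.7] [268. 168.]
```

View pics/w1.png

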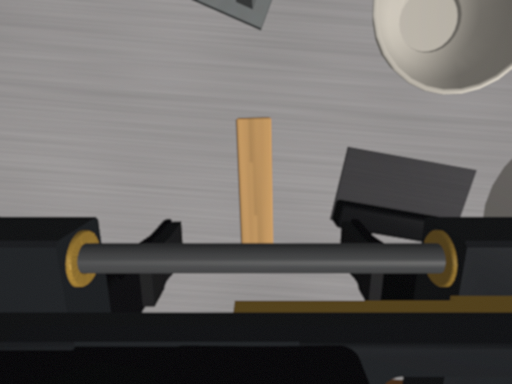

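The wrist view shows the left slat at (255,180), its near end at row 118 and its far end hidden by the gripper bar. Near end plus 65 mm gives a centre of (622,341.5), yaw about 5.3°. The scraper lies to the right, so I'll narrow the jaw before descending.

>>> send_rows:
  xyz:
    - [-0.0027,-0.0042,0]
    - [0,0,0.02]
    - [0,0,0.03]
    - [0,0,0.03]
    - [0,0,0.025]
    - [0,0,0.015]
    - [0,0,0]
    - [0,0,0]
    - [0,0,0]
    - [0,0,0]
    - [0,0,0]
    - [0,0,0]
    - [0,0,-0.02]
    - [0,0,-0.04]
    - [0,0,-0.04]
    - [0,0,0]
  rotation:
    - [0,0,-0.013]
    - [0,0,0]
    - [0,0,0]
    - [0,0,0]
    - [0,0,0]
    - [0,0,0]
    - [0,0,0]
    - [0,0,0]
    - [0,0,0]
    - [0,0,0]
    - [0,0,0]
    - [0,0,0]
    - [0,0,0]
    - [0,0,0]
    - [0,0,0]
    - [0,0,0]
  jaw: [0.55,0.55,0.55,0.55,0.55,0.55,0.55,0.55,0,0,0,0,0,0,0,0]
  newtons: 20

```text
time_s: 3.45
tool_pos: [0.6254, 0.3406, 0.2935]
tool_rot: [179.7, 0.6, -174.9]
force: [0.5, 0.4, 0.3]
grip_width: 0.03
grasp_force: 20.0
```

```bash
python3 - <<'E'
from h import *
c=env.read_camera("wrist"); H=hsv(c).astype(int)
w=((H[...,0]>8)&(H[...,0]<25)&(H[...,1]>70)&(H[...,2]>120)).astype(np.uint8)
o=env.get_obs(); zt=o["tool_pos"][2]-.185+.015
print(o["grip_width"],o["grasp_force"],zt)
[print(*r) for r in rect(c,w,zt,300)]
r=np.radians(-4.2); R=np.array([[np.cos(r),-np.sin(r)],[np.sin(r),np.cos(r)]])
for p in [(-47.5,0),(47.5,0),(0,47.5),(0,-47.5)]: print(p,(R@p+[458.9,-305.7]).round(1))
c=env.read_camera("top"); H=hsv(c).astype(int)
w=((H[...,0]>8)&(H[...,0]<25)&(H[...,1]>70)&(H[...,2]>150)).astype(np.uint8)
[print(*r) for r in rect(c,w,.015,200,(230,130,400,200))]
E
```

```text
0.029562064798928648 19.976868331432343 0.12014164953227495
[653.3 345.2  29.9  17.3 -85.1] [262. 287.]
[6.401e+02 3.050e+02 3.200e+01 7.200e+00 5.000e-01] [188. 259.]
[594.3 339.4  66.6  30.    5.9] [261. 177.]
(-47.5, 0) [ 411.5 -302.2]
(47.5, 0) [ 506.3 -309.2]
(0, 47.5) [ 462.4 -258.3]
(0, -47.5) [ 455.4 -353.1]
[530.4  28.1 130.6  29.7 -12.9] [256. 177.]
[ 611.7 -345.6  128.    31.6   -1. ] [362. 158.]
```

Grip is good (29.6 mm, slat centred in the hand). Transferring to the rack.

>>> send_rows:
  xyz:
    - [0,0,0]
    - [0,0,0]
    - [0,0,0]
    - [0,0,0]
    - [0,0,0]
    - [0,0,0]
    - [0,0,0]
    - [0,0,0]
    - [0,0,0]
    - [0,0,0]
    - [0,0,0]
    - [0,0,0]
    - [0,0,0]
  rotation:
    - [0,0,0.144]
    - [0,0,0.144]
    - [0,0,0.144]
    - [0,0,0.144]
    - [0,0,0.144]
    - [0,0,0.144]
    - [0,0,0.144]
    - [0,0,0.144]
    - [0,0,0.144]
    - [0,0,0.144]
    - [0,0,0.144]
    - [0,0,0.144]
    - [0,0,0]
  jaw: [0,0,0,0,0,0,0,0,0,0,0,0,0]

```text
time_s: 4.85
tool_pos: [0.6227, 0.3394, 0.2834]
tool_rot: [-179.8, 0.2, 86.1]
force: [0.1, 0.3, -0.6]
grip_width: 0.0296
grasp_force: 20.0
```

>>> send_rows:
  xyz:
    - [-0.024,-0.006,0]
    - [-0.047,-0.012,0]
    - [-0.047,-0.012,0]
    - [-0.047,-0.012,0]
    - [-0.047,-0.012,0]
    - [-0.047,-0.012,0]
    - [-0.047,-0.012,0]
    - [-0.047,-0.012,0]
    - [-0.047,-0.012,0]
    - [-0.047,-0.012,0]
    - [-0.047,-0.012,0]
    - [-0.047,-0.012,0]
    - [-0.047,-0.012,0]
    - [-0.047,-0.012,0]
    - [-0.024,-0.006,0]
    - [0,0,0]
    - [0,0,0]
  rotation:
    - [0,0,0]
    - [0,0,0]
    - [0,0,0]
    - [0,0,0]
    - [0,0,0]
    - [0,0,0]
    - [0,0,0]
    - [0,0,0]
    - [0,0,0]
    - [0,0,0]
    - [0,0,0]
    - [0,0,0]
    - [0,0,0]
    - [0,0,0]
    - [0,0,0]
    - [0,0,0]
    - [0,0,0]
  jaw: [0,0,0,0,0,0,0,0,0,0,0,0,0,0,0,0,0]

```text
time_s: 6.55
tool_pos: [0.4106, -0.3063, 0.285]
tool_rot: [-179.9, -0.0, 86.2]
force: [0.5, 0.3, -0.4]
grip_width: 0.0297
grasp_force: 20.0
```

```bash
python3 - <<'E'
from h import *
c=env.read_camera("wrist"); cv2.imwrite("pics/w2.png",c["image"]); 
goto([.4115,-.3022,.193],85.8)
E
```

```text
tcp [ 0.4112 -0.3053  0.285 ] [-1.7993e+02 -7.0000e-02  8.6260e+01] shift [0.0031 0.0002 0.092 ]
rotvec [-0.0012 -0.0012  0.008 ]
```

View pics/w2.png

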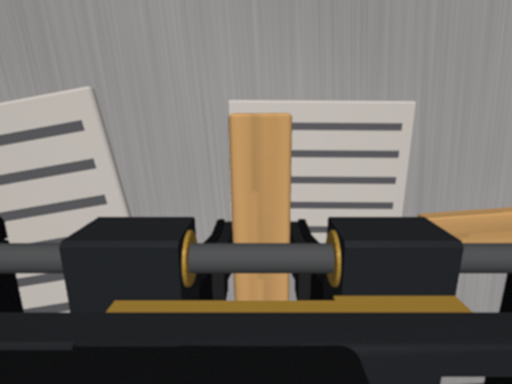

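The wrist view shows the held slat over the small rack. The rack's far corners are at (230,101) and (411,102), and its right edge passes (404,240). I'll cast those to cross-check the rack pose.

```bash
python3 - <<'E'
from h import *
c=env.read_camera("wrist")
m=cast(c,[(230,101),(411,102),(404.5,235)],.006)*1000; print(m.round(1))
e=m[0]-m[1]; print(np.linalg.norm(e),np.degrees(np.arctan2(-e[1],-e[0])))
x=(m[1]-m[0])[:2]/np.linalg.norm(e); y=np.array([-x[1],x[0]]); print("rack centre",(m[0]+m[1])[:2]/2-75*y)
s=cast(c,[(231,114),(291,114)],env.get_obs()["tool_pos"][2]-.170)*1000; print("slat end",s.round(1), (s.mean(0)[:2]-65*y))
E
```

```text
[[ 391.7 -227.3    6. ]
 [ 534.7 -237.3    6. ]
 [ 534.8 -350.2    6. ]]
143.39892914866897 -4.026935907210473
rack centre [ 457.9065726  -307.11215988]
slat end [[ 401.7 -237.3  115.1]
 [ 429.5 -239.1  115.1]] [ 411.04263253 -302.99814678]
```

>>> send_rows:
  xyz:
    - [0.002,0,0.02]
    - [0,0,0.03]
    - [0,0,0.025]
    - [0,0,0.01]
    - [0,0,0.004]
    - [0,0,0.003]
    - [0,0,0.001]
    - [0,0,0]
    - [0,0,0]
    - [0,0,0]
    - [0,0,0]
    - [0,0,0]
    - [0,0,-0.02]
    - [0,0,-0.04]
    - [0,0,-0.04]
    - [0,0,-0.02]
    - [0,0,0]
    - [0,0,0]
  rotation:
    - [0,0,0.008]
    - [0,0,0]
    - [0,0,0]
    - [0,0,0]
    - [0,0,0]
    - [0,0,0]
    - [0,0,0]
    - [0,0,0]
    - [0,0,0]
    - [0,0,0]
    - [0,0,0]
    - [0,0,0]
    - [0,0,0]
    - [0,0,0]
    - [0,0,0]
    - [0,0,0]
    - [0,0,0]
    - [0,0,0]
  jaw: [0,0,0,0,0,0,0,0,0.5,0.5,0.5,0.5,0.5,0.5,0.5,0.5,0.5,0.5]

```text
time_s: 8.45
tool_pos: [0.4111, -0.3043, 0.3126]
tool_rot: [180.0, -0.0, 85.7]
force: [0.7, 0.4, 0.1]
grip_width: 0.0437
grasp_force: 0.0
```

```bash
python3 - <<'E'
from h import *
c=env.read_camera("top"); H=hsv(c).astype(int); cv2.imwrite("pics/t3.png",cv2.resize(c["image"][110:240,230:400],(680,520),interpolation=cv2.INTER_CUBIC))
w=((H[...,0]>8)&(H[...,0]<25)&(H[...,1]>70)&(H[...,2]>150)).astype(np.uint8)
print("z21");[print(*r) for r in rect(c,w,.021,100,(230,130,400,260))]
print("z15");[print(*r) for r in rect(c,w,.015,100,(330,130,400,180))]
goto([.612,-.346,.300],-1)
E
```

```text
z21
[ 415.5 -273.1   75.3   28.4   86.8] [342. 212.]
[529.1  28.2 130.   29.5 -12.7] [256. 177.]
[ 621.  -344.3  105.3   31.5   -1. ] [362. 155.]
z15
[ 622.9 -345.8  105.7   31.6   -1. ] [362. 155.]
tcp [ 0.4108 -0.3041  0.3118] [-1.7993e+02 -5.0000e-02  8.5650e+01] shift [-0.0266  0.2038  0.0115]
rotvec [-1.6000e-03  3.0000e-04  1.5124e+00]
```

View pics/t3.png

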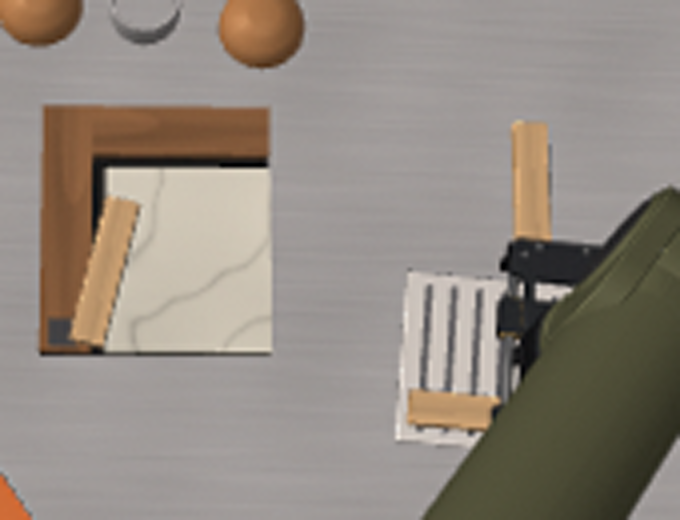

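The first slat lies near the -x side of the rack, across the grooves (crop (455,410)). Next is the right slat.

>>> send_rows:
  xyz:
    - [0,0,0]
    - [0,0,0]
    - [0,0,0]
    - [0,0,0]
    - [0,0,0]
    - [0,0,0]
    - [0,0,0]
    - [0,0,0]
    - [0,0,0]
    - [0,0,0]
    - [0,0,0]
    - [0.03,0.005,0.002]
    - [0.045,0.009,0.003]
    - [0.045,0.009,0.003]
    - [0.045,0.009,0.003]
    - [0.037,0.006,0.001]
    - [0,0,0]
    - [0,0,0]
    - [0,0,0]
  rotation:
    - [0,0,0.1375]
    - [0,0,0.1375]
    - [0,0,0.1375]
    - [0,0,0.1375]
    - [0,0,0.1375]
    - [0,0,0.1375]
    - [0,0,0.1375]
    - [0,0,0.1375]
    - [0,0,0.1375]
    - [0,0,0.1375]
    - [0,0,0.1375]
    - [0,0,0]
    - [0,0,0]
    - [0,0,0]
    - [0,0,0]
    - [0,0,0]
    - [0,0,0]
    - [0,0,0]
    - [0,0,0]
  jaw: [0.5,0.5,0.5,0.5,0.5,0.5,0.5,0.5,0.5,0.5,0.5,0.55,0.55,0.55,0.55,0.55,0.55,0.55,0.55]

```text
time_s: 10.4
tool_pos: [0.6109, -0.3466, 0.2996]
tool_rot: [-180.0, 0.1, -1.1]
force: [0.1, 0.1, -0.6]
grip_width: 0.0477
grasp_force: 0.0
```

```bash
cat >> h.py <<'E'
def wslat(z):
    "slat end seen in the wrist view: fit the visible part, add half length from the seen end"
    c=env.read_camera("wrist"); H=hsv(c).astype(int)
    w=((H[...,0]>8)&(H[...,0]<25)&(H[...,1]>70)&(H[...,2]>120)).astype(np.uint8); w[235:]=0
    o=env.get_obs(); yaw=np.radians(o["tool_rot"][2])
    for r,p in rect(c,w,z,800):
        g=np.radians(r[4]); d=np.array([np.cos(g),np.sin(g)]); d*=np.sign(d@[np.cos(yaw),np.sin(yaw)])
        print("blob",r,p,"-> centre",(r[:2]+d*(r[2]/2-65)).round(1))
    return c
E
python3 - <<'E'
from h import *
wslat(.015)
goto([.612,-.346,.185],-1)
E
```

```text
blob [ 6.232e+02 -3.476e+02  1.050e+02  2.960e+01  6.000e-01] [263. 174.] -> centre [ 610.7 -347.7]
tcp [ 0.6108 -0.3466  0.3003] [-1.7997e+02  7.0000e-02 -1.1300e+00] shift [ 0.0013 -0.0006  0.1153]
rotvec [-0.0006  0.0013 -0.0023]
```

>>> send_rows:
  xyz:
    - [0.0005,0,0.02]
    - [0,0,0.03]
    - [0,0,0.03]
    - [0,0,0.022]
    - [0,0,0.013]
    - [0,0,0]
    - [0,0,0]
    - [0,0,0]
    - [0,0,0]
    - [0,0,0]
    - [0,0,0]
    - [0,0,-0.02]
    - [0,0,-0.04]
    - [0,0,-0.04]
    - [0,0,0]
  rotation:
    - [0,0,0]
    - [0,0,0]
    - [0,0,0]
    - [0,0,0]
    - [0,0,0]
    - [0,0,0]
    - [0,0,0]
    - [0,0,0]
    - [0,0,0]
    - [0,0,0]
    - [0,0,0]
    - [0,0,0]
    - [0,0,0]
    - [0,0,0]
    - [0,0,0]
  jaw: [0.55,0.55,0.55,0.55,0.55,0.55,0.55,0,0,0,0,0,0,0,0]

```text
time_s: 11.95
tool_pos: [0.6142, -0.348, 0.294]
tool_rot: [179.7, -0.6, -1.0]
force: [0.0, 0.1, 0.0]
grip_width: 0.0296
grasp_force: 19.9
```

>>> send_rows:
  xyz:
    - [0,0,0]
    - [0,0,0]
    - [0,0,0]
    - [0,0,0]
    - [0,0,0]
    - [0,0,0]
    - [0,0,0]
    - [0,0,0]
    - [0,0,0]
    - [0,0,0]
    - [0,0,0]
    - [0.015,-0.035,0]
    - [0.015,-0.045,0]
    - [0,-0.028,0]
    - [0,0,0]
    - [0,0,0]
  rotation:
    - [0,0,-0.138]
    - [0,0,-0.138]
    - [0,0,-0.138]
    - [0,0,-0.138]
    - [0,0,-0.138]
    - [0,0,-0.138]
    - [0,0,-0.138]
    - [0,0,-0.138]
    - [0,0,-0.138]
    - [0,0,-0.138]
    - [0,0,-0.138]
    - [0,0,0]
    - [0,0,0]
    - [0,0,0]
    - [0,0,0]
    - [0,0,0]
  jaw: [0,0,0,0,0,0,0,0,0,0,0,0,0,0,0,0]

```text
time_s: 13.55
tool_pos: [0.5071, -0.3087, 0.2867]
tool_rot: [179.9, -0.0, 85.9]
force: [1.4, -0.3, -0.3]
grip_width: 0.0296
grasp_force: 19.9
```

```bash
python3 - <<'E'
from h import *
o=env.get_obs(); print(o["grip_width"])
wslat(o["tool_pos"][2]-.17)
goto([.5059,-.3098,.192],85.8)
E
```

```text
0.029623437430846975
blob [ 509.6 -273.4   55.8   29.2   86.6] [260. 179.] -> centre [ 507.4 -310.4]
blob [ 453.1 -262.9   48.9   19.5   85.9] [141. 165.] -> centre [ 450.2 -303.3]
tcp [ 0.508  -0.3085  0.2866] [1.7989e+02 1.0000e-02 8.5970e+01] shift [-0.0014 -0.0022  0.0946]
rotvec [0.002  0.0002 0.0029]
```

>>> send_rows:
  xyz:
    - [-0.0005,-0.002,0.02]
    - [0,0,0.03]
    - [0,0,0.027]
    - [0,0,0.01]
    - [0,0,0.004]
    - [0,0,0.003]
    - [0,0,0.001]
    - [0,0,0]
    - [0,0,0]
    - [0,0,0]
    - [0,0,0]
    - [0,0,0]
    - [0,0,-0.02]
    - [0,0,-0.04]
    - [0,0,-0.04]
    - [0,0,-0.02]
    - [0,0,0]
    - [0,0,0]
  rotation:
    - [0,0,0.003]
    - [0,0,0]
    - [0,0,0]
    - [0,0,0]
    - [0,0,0]
    - [0,0,0]
    - [0,0,0]
    - [0,0,0]
    - [0,0,0]
    - [0,0,0]
    - [0,0,0]
    - [0,0,0]
    - [0,0,0]
    - [0,0,0]
    - [0,0,0]
    - [0,0,0]
    - [0,0,0]
    - [0,0,0]
  jaw: [0,0,0,0,0,0,0,0,0.5,0.5,0.5,0.5,0.5,0.5,0.5,0.5,0.5,0.5]

```text
time_s: 15.4
tool_pos: [0.5053, -0.3087, 0.3107]
tool_rot: [180.0, -0.0, 85.8]
force: [-0.4, 0.3, 1.0]
grip_width: 0.0439
grasp_force: 0.0
```

```bash
python3 - <<'E'
from h import *
c=env.read_camera("top"); H=hsv(c).astype(int)
w=((H[...,0]>8)&(H[...,0]<25)&(H[...,1]>70)&(H[...,2]>150)).astype(np.uint8)
print("z37");[print(*r) for r in rect(c,w,.037,100,(230,130,320,210))]
goto([.526,.028,.32],-12.7)
E
```

```text
z37
[525.3  27.9 128.5  29.2 -12.7] [256. 177.]
tcp [ 0.505  -0.3085  0.3097] [-1.7992e+02 -4.0000e-02  8.5800e+01] shift [ 0.3371 -0.0037 -0.01  ]
rotvec [-1.6000e-03  6.0000e-04  1.7191e+00]
```

>>> send_rows:
  xyz:
    - [0,0,0]
    - [0,0,0]
    - [0,0,0]
    - [0,0,0]
    - [0,0,0]
    - [0,0,0]
    - [0,0,0]
    - [0,0,0]
    - [0,0,0]
    - [0,0,0]
    - [0,0,0]
    - [0,0,0]
  rotation:
    - [0,0,0.143]
    - [0,0,0.143]
    - [0,0,0.143]
    - [0,0,0.143]
    - [0,0,0.143]
    - [0,0,0.143]
    - [0,0,0.143]
    - [0,0,0.143]
    - [0,0,0.143]
    - [0,0,0.143]
    - [0,0,0.143]
    - [0,0,0.146]
  jaw: [0.5,0.5,0.5,0.5,0.5,0.5,0.5,0.5,0.5,0.5,0.5,0.55]

```text
time_s: 16.65
tool_pos: [0.5048, -0.3084, 0.3089]
tool_rot: [-180.0, 0.2, -13.1]
force: [-0.6, -0.9, 0.2]
grip_width: 0.0456
grasp_force: 0.0
```

>>> send_rows:
  xyz:
    - [-0.004,-0.024,-0.001]
    - [-0.007,-0.042,-0.002]
    - [-0.007,-0.042,-0.002]
    - [-0.007,-0.042,-0.002]
    - [-0.007,-0.042,-0.002]
    - [-0.007,-0.042,-0.001]
    - [-0.007,-0.042,0]
    - [-0.005,-0.035,0]
    - [-0.003,-0.022,0]
    - [0,0,0]
    - [0,0,0]
    - [0,0,0]
  rotation:
    - [0,0,0]
    - [0,0,0]
    - [0,0,0]
    - [0,0,0]
    - [0,0,0]
    - [0,0,0]
    - [0,0,0]
    - [0,0,0]
    - [0,0,0]
    - [0,0,0]
    - [0,0,0]
    - [0,0,0]
  jaw: [0.55,0.55,0.55,0.55,0.55,0.55,0.55,0.55,0.55,0.55,0.55,0.55]

```text
time_s: 17.85
tool_pos: [0.5256, 0.0261, 0.3201]
tool_rot: [179.9, 0.1, -12.8]
force: [0.1, 0.0, -0.3]
grip_width: 0.0476
grasp_force: 0.0
```

```bash
python3 - <<'E'
from h import *
c=wslat(.037); cv2.imwrite("pics/w4.png",c["image"])
goto([.5255,.0279,.208],-12.7)
c=env.read_camera("top"); H=hsv(c).astype(int)
w=((H[...,0]>8)&(H[...,0]<25)&(H[...,1]>70)&(H[...,2]>150)).astype(np.uint8)
print("z21");[print(*r) for r in rect(c,w,.021,100,(310,150,400,260))]
wh=((H[...,1]<30)&(H[...,2]>185)).astype(np.uint8)|w
wh=cv2.morphologyEx(wh,cv2.MORPH_CLOSE,np.ones((7,7)))
print("rack");[print(*r) for r in rect(c,wh,.006,500,(315,165,385,230))]
cv2.imwrite("pics/t4.png",cv2.resize(c["image"][140:250,310:410],(700,770)[:2][::1] and (545,600),interpolation=cv2.INTER_CUBIC))
E
```

```text
blob [578.9 -14.7 189.5 187.4 -88.7] [260.  80.] -> centre [579.6 -44.4]
tcp [0.5256 0.026  0.3203] [ 1.7994e+02  4.0000e-02 -1.2860e+01] shift [-0.0005 -0.0019  0.1123]
rotvec [ 0.001   0.0007 -0.0029]
z21
[ 413.9 -299.1  127.5   28.5   86.4] [350. 213.]
[ 507.9 -307.9  128.    28.6   86.8] [353. 186.]
rack
[ 459.2 -305.7  148.5  148.1   85.9] [351. 201.]
```

View pics/w4.png

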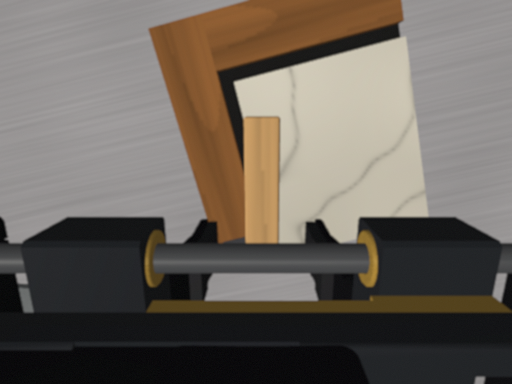

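View pics/t4.png

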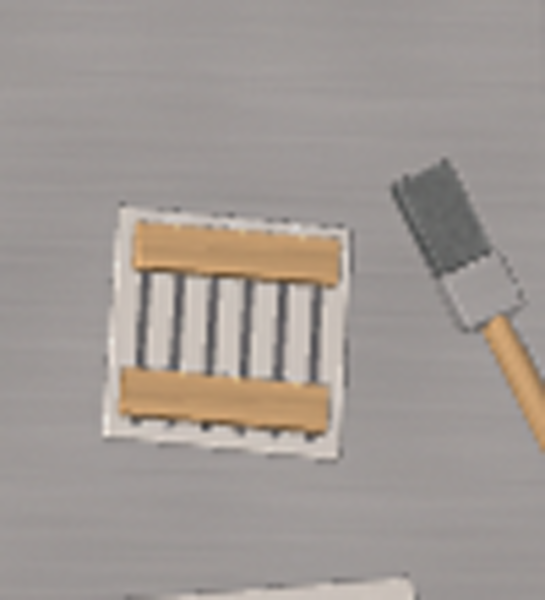

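The top crop shows two parallel slats square on the rack, about 94.4 mm apart, so the gap is about 64 mm. The wrist view shows the third slat between the fingers, its far end at row 116, columns 244–280. Picking it up now.

>>> send_rows:
  xyz:
    - [0,-0.001,0.02]
    - [0,0,0.03]
    - [0,0,0.03]
    - [0,0,0.02]
    - [0,0,0.012]
    - [0,0,0]
    - [0,0,0]
    - [0,0,0]
    - [0,0,0]
    - [0,0,0]
    - [0,0,0]
    - [0,0,-0.02]
    - [0,0,-0.04]
    - [0,0,-0.04]
    - [0,0,0]
    - [0,0,0]
  rotation:
    - [0,0,0]
    - [0,0,0]
    - [0,0,0]
    - [0,0,0]
    - [0,0,0]
    - [0,0,0]
    - [0,0,0]
    - [0,0,0]
    - [0,0,0]
    - [0,0,0]
    - [0,0,0]
    - [0,0,0]
    - [0,0,0]
    - [0,0,0]
    - [0,0,0]
    - [0,0,0]
  jaw: [0.55,0.55,0.55,0.55,0.55,0.55,0.55,0,0,0,0,0,0,0,0,0]

```text
time_s: 19.55
tool_pos: [0.5262, 0.029, 0.3095]
tool_rot: [-179.9, -0.1, -12.7]
force: [-0.6, 0.2, -1.7]
grip_width: 0.0297
grasp_force: 20.0
```

```bash
python3 - <<'E'
from h import *
o=env.get_obs(); z=o["tool_pos"][2]-.17; print(o["grip_width"],o["grasp_force"])
c=env.read_camera("wrist"); cv2.imwrite("pics/w5.png",c["image"]); H=hsv(c).astype(int)
w=((H[...,0]>12)&(H[...,0]<25)&(H[...,1]>70)&(H[...,2]>150)).astype(np.uint8); w[235:]=0
w=cv2.morphologyEx(w,cv2.MORPH_OPEN,np.ones((9,9)))
[print(*r) for r in rect(c,w,z,800)]
goto([.4629,-.2582,.30],-4.2)
E
```

```text
0.029736797364645847 19.999911189079285
[560.6  23.3  55.5  28.6 -12.6] [260. 178.]
tcp [0.5256 0.0291 0.3083] [-1.7998e+02  4.0000e-02 -1.2680e+01] shift [0.0019 0.294  0.0082]
rotvec [-0.0004  0.0007 -0.1481]
```

View pics/w5.png

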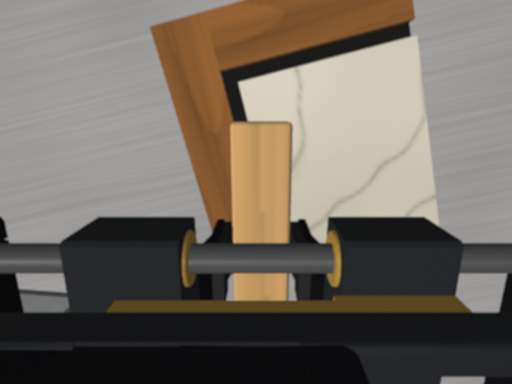

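>>> send_rows:
  xyz:
    - [0,0,0]
    - [-0.003,0.02,0]
    - [-0.006,0.042,0.002]
    - [-0.006,0.042,0.002]
    - [-0.006,0.042,0.002]
    - [-0.006,0.042,0.002]
    - [-0.006,0.042,0]
    - [-0.005,0.038,0]
    - [-0.0026,0.0227,0]
    - [0,0,0]
    - [0,0,0]
    - [0,0,0]
  rotation:
    - [0,0,-0.148]
    - [0,0,0]
    - [0,0,0]
    - [0,0,0]
    - [0,0,0]
    - [0,0,0]
    - [0,0,0]
    - [0,0,0]
    - [0,0,0]
    - [0,0,0]
    - [0,0,0]
    - [0,0,0]
  jaw: [0,0,0,0,0,0,0,0,0,0,0,0]

```text
time_s: 20.8
tool_pos: [0.4644, -0.2565, 0.2997]
tool_rot: [-179.9, 0.1, -4.1]
force: [0.7, 0.2, -0.3]
grip_width: 0.0296
grasp_force: 20.0
```

```bash
python3 - <<'E'
from h import *
goto([.4638,-.2579,.207],-4.2)
E
```

```text
tcp [ 0.4644 -0.2565  0.2997] [-1.7994e+02  1.1000e-01 -4.1100e+00] shift [-0.0003  0.0015  0.0927]
rotvec [-0.001   0.0019  0.0015]
```

>>> send_rows:
  xyz:
    - [0,0.0015,0.02]
    - [0,0,0.03]
    - [0,0,0.025]
    - [0,0,0.009]
    - [0,0,0.004]
    - [0,0,0.003]
    - [0,0,0.0015]
    - [0,0,0]
    - [0,0,0]
    - [0,0,0]
    - [0,0,0]
    - [0,0,0]
    - [0,0,-0.02]
    - [0,0,-0.04]
    - [0,0,-0.04]
    - [0,0,-0.03]
    - [0,0,0]
    - [0,0,0]
  rotation:
    - [0,0,0]
    - [0,0,0]
    - [0,0,0]
    - [0,0,0]
    - [0,0,0]
    - [0,0,0]
    - [0,0,0]
    - [0,0,0]
    - [0,0,0]
    - [0,0,0]
    - [0,0,0]
    - [0,0,0]
    - [0,0,0]
    - [0,0,0]
    - [0,0,0]
    - [0,0,0]
    - [0,0,0]
    - [0,0,0]
  jaw: [0,0,0,0,0,0,0,0,0.5,0.5,0.5,0.5,0.5,0.5,0.5,0.5,0.5,0.5]

```text
time_s: 22.6
tool_pos: [0.4641, -0.2596, 0.3386]
tool_rot: [-180.0, -0.1, -4.2]
force: [0.0, 0.8, -0.6]
grip_width: 0.0437
grasp_force: 0.0
```

```bash
python3 - <<'E'
from h import *
c=env.read_camera("top"); H=hsv(c).astype(int)
dk=((H[...,2]<110)&(H[...,0]<15)&(H[...,1]>90)).astype(np.uint8)
print("handle z92");[print(*r) for r in rect(c,dk,.092,30,(140,170,220,230))]
goto([.432,.288,.34],163.2)
goto([.432,.288,.34],-16.8)
E
```

```text
handle z92
[432.  288.1 110.   21.6  73.2] [174. 199.]
tcp [ 0.4638 -0.2593  0.3376] [-1.7996e+02  4.0000e-02 -4.2100e+00] shift [-0.0719 -0.5435 -0.0019]
rotvec [-1.1000e-03 -1.0000e-03 -2.9219e+00]
tcp [ 0.4638 -0.2593  0.3376] [-1.7996e+02  4.0000e-02 -4.2100e+00] shift [-0.0719 -0.5435 -0.0019]
rotvec [-0.0007  0.0008  0.2197]
```

>>> send_rows:
  xyz:
    - [0,0,0]
    - [0,0,0]
    - [0,0,0]
    - [0,0,0]
    - [0,0,0]
    - [0,0,0]
    - [0,0,0]
    - [0,0,0]
    - [0,0,0]
    - [0,0,0]
    - [0,0,0]
  rotation:
    - [0,0,-0.135]
    - [0,0,-0.135]
    - [0,0,-0.135]
    - [0,0,-0.135]
    - [0,0,-0.135]
    - [0,0,-0.135]
    - [0,0,-0.135]
    - [0,0,-0.135]
    - [0,0,-0.135]
    - [0,0,-0.135]
    - [0,0,0]
  jaw: [0.5,0.5,0.5,0.5,0.5,0.5,0.5,0.5,0.5,0.5,0.5]

```text
time_s: 23.75
tool_pos: [0.4635, -0.2593, 0.3365]
tool_rot: [-179.8, 0.0, 73.1]
force: [-1.0, 0.7, 0.8]
grip_width: 0.0432
grasp_force: 0.0
```

>>> send_rows:
  xyz:
    - [0.0223,-0.004,0]
    - [0.0453,-0.008,0]
    - [0.0453,-0.008,0]
    - [0.0453,-0.008,0]
    - [0.0453,-0.008,0]
    - [0.0453,-0.008,0]
    - [0.0453,-0.008,0]
    - [0.041,-0.024,0]
    - [0.041,-0.024,0]
    - [0.041,-0.024,0]
    - [0.041,-0.024,0]
    - [0.041,-0.024,0]
    - [0.0153,-0.0166,0]
    - [0,0,0]
    - [0,0,0]
    - [0,0,0]
  rotation:
    - [0,0,0]
    - [0,0,0]
    - [0,0,0]
    - [0,0,0]
    - [0,0,0]
    - [0,0,0]
    - [0,0,0]
    - [0,0,0]
    - [0,0,0]
    - [0,0,0]
    - [0,0,0]
    - [0,0,0]
    - [0,0,0]
    - [0,0,0]
    - [0,0,0]
    - [0,0,0]
  jaw: [0.5,0.5,0.5,0.5,0.5,0.5,0.5,0.5,0.5,0.5,0.5,0.5,0.5,0.5,0.5,0.5]

```text
time_s: 25.35
tool_pos: [0.4335, 0.2859, 0.3376]
tool_rot: [-180.0, 0.1, 72.9]
force: [-0.5, -0.0, 0.4]
grip_width: 0.0431
grasp_force: 0.0
```

```bash
python3 - <<'E'
from h import *
c=env.read_camera("top"); im=c["image"]; H=hsv(c).astype(int)
w=((H[...,0]>8)&(H[...,0]<25)&(H[...,1]>70)&(H[...,2]>150)).astype(np.uint8)
k=np.hstack([cv2.resize(im[150:250,310:410],(400,400),interpolation=cv2.INTER_CUBIC)]); 
# board: corners of outline at z=22 mm, dark groove pixels
d=(H[...,2]<60).astype(np.uint8); d[:135]=0; d[200:]=0; d[:,:238]=0; d[:,302:]=0
ys,xs=np.nonzero(d); P=cast(c,np.c_[xs,ys],.022)*1000
b=((H[...,1]>25)&(H[...,0]>7)&(H[...,0]<24)|(H[...,2]<90)).astype(np.uint8); b=cv2.morphologyEx(b,cv2.MORPH_CLOSE,np.ones((9,9)))
print("board");[print(*r) for r in rect(c,b,.022,1500,(230,128,310,205))]
cw=env.read_camera("wrist"); 
k=np.hstack([k,cv2.resize(im[130:205,230:305],(400,400),interpolation=cv2.INTER_CUBIC)])
cv2.imwrite("pics/t6.png",k); cv2.imwrite("pics/w6.png",cw["image"])
goto([.432,.288,.34],73.2)
E
```

```text
board
[582.  -15.  253.9 201.3   1.2] [270. 165.]
tcp [0.4336 0.2859 0.338 ] [1.800e+02 3.000e-02 7.292e+01] shift [ 0.0015 -0.0021 -0.002 ]
rotvec [ 0.      0.0005 -0.0048]
```

View pics/t6.png

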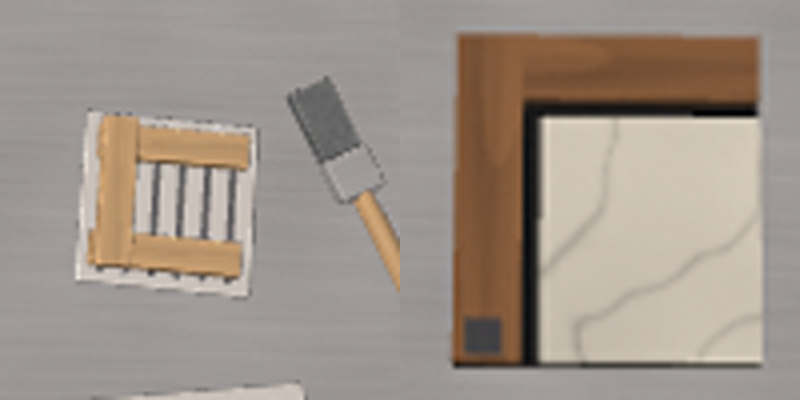

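View pics/w6.png

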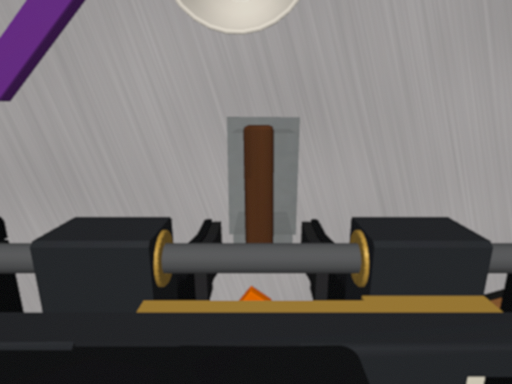

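The stack is right: the third slat crosses on top at the +y side (crop (118,190)). The handle is between the fingers in the wrist view at (259,180). Next I'll refine the board joint from edge profiles and the handle pose from the wrist view.

```bash
cat > joint.py <<'E'
from h import *
def joint():
    c=env.read_camera("top"); g=cv2.cvtColor(c["image"],cv2.COLOR_BGR2GRAY).astype(np.float32)
    b0=np.array([.5653,-.016]); a=np.radians(1.5); R=np.array([[np.cos(a),-np.sin(a)],[np.sin(a),np.cos(a)]])
    def edges(p,n):
        s=np.linspace(-.02,.02,161); P=b0+(np.array(p)+s[:,None]*n)@R.T
        uv=proj(c,np.c_[P,np.full(161,.022)]).astype(np.float32)
        v=cv2.remap(g,uv[:,0],uv[:,1],cv2.INTER_CUBIC).ravel(); i=v[50:111].argmin()+50
        out=[]
        for st in(-1,1):
            j=i; end=i+st*36; ref=np.median(v[max(0,min(j+st*25,end)):max(j+st*25,end)+1]) if st>0 else np.median(v[max(0,end):j-24])
            h=(v[i]+ref)/2
            while 0<j<160 and v[j]<h: j+=st
            out.append(s[j])
        return (P[0]+(P[-1]-P[0])*(np.mean(out)+.02)/.04), out[1]-out[0]
    A=[edges((x,.05),np.array([0,1.])) for x in np.linspace(-.09,.03,13)]
    B=[edges((.06,y),np.array([1.,0])) for y in np.linspace(.02,-.08,11)]
    for n,L in(("legA",A),("legB",B)):
        P=np.array([q[0] for q in L])*1000; w=np.array([q[1] for q in L])*1000
        vx,vy,x0,y0=cv2.fitLine(P.astype(np.float32),cv2.DIST_HUBER,0,.1,.01).ravel()
        res=(P-[x0,y0])@[-vy,vx]
        print(n,"dir",np.degrees(np.arctan2(vy,vx)).round(2),"pt",x0.round(1),y0.round(1),"width",np.median(w).round(1),"res",res.std().round(2))
if __name__=="__main__":
    joint()
    c=env.read_camera("wrist"); H=hsv(c).astype(int)
    m=((H[...,2]<110)&(H[...,0]<15)&(H[...,1]>90)).astype(np.uint8); m[235:]=0
    print("handle wrist");[print(*r) for r in rect(c,m,.092,800)]
    g=((H[...,1]<60)&(H[...,2]>80)&(H[...,2]<140)).astype(np.uint8); 
    c=env.read_camera("top"); H=hsv(c).astype(int)
    mb=((H[...,1]>20)&(H[...,1]<70)&(H[...,0]>14)&(H[...,2]>130)).astype(np.uint8)
    print("marble");[print(*r) for r in rect(c,mb,.022,800,(230,128,310,205))]
    wb=((H[...,1]>100)).astype(np.uint8)
    print("border");[print(*r) for r in rect(c,wb,.022,800,(230,128,310,205))]
E
python3 joint.py
```

```text
legA dir 1.73 pt 530.0 34.4 width 9.5 res 0.09
legB dir -89.94 pt 627.0 -42.4 width 9.7 res 0.68
handle wrist
[437.2 303.5  81.4  19.9  73.3] [259. 180.]
marble
[540.2 -44.8 160.4 143.6   1.8] [276. 175.]
border
[567.  -14.9 215.2 197.    1.8] [259. 158.]
```

>>> send_rows:
  xyz:
    - [0.0026,-0.0018,0.02]
    - [0,0,0.03]
    - [0,0,0.025]
    - [0,0,0.0115]
    - [0,0,0.005]
    - [0,0,0]
    - [0,0,0]
    - [0,0,0]
    - [0,0,0]
    - [0,0,0]
    - [0,0,0]
    - [0,0,0]
    - [0,0,-0.01]
    - [0,0,-0.03]
    - [0,0,-0.04]
    - [0,0,-0.03]
    - [0,0,0]
    - [0,0,0]
  rotation:
    - [0,0,-0.005]
    - [0,0,0]
    - [0,0,0]
    - [0,0,0]
    - [0,0,0]
    - [0,0,0]
    - [0,0,0]
    - [0,0,0]
    - [0,0,0]
    - [0,0,0]
    - [0,0,0]
    - [0,0,0]
    - [0,0,0]
    - [0,0,0]
    - [0,0,0]
    - [0,0,0]
    - [0,0,0]
    - [0,0,0]
  jaw: [0.5,0.5,0.5,0.5,0.5,0.5,0.5,0,0,0,0,0,0,0,0,0,0,0]
  newtons: 40

```text
time_s: 27.4
tool_pos: [0.4318, 0.2904, 0.3573]
tool_rot: [180.0, -0.1, 73.4]
force: [-0.1, -0.9, -2.1]
grip_width: 0.0216
grasp_force: 40.0
```

```bash
python3 - <<'E'
from h import *
o=env.get_obs(); print(o["grip_width"],o["grasp_force"])
c=env.read_camera("wrist"); H=hsv(c).astype(int)
m=((H[...,2]<110)&(H[...,0]<15)&(H[...,1]>90)).astype(np.uint8); m[235:]=0
[print("handle",*r) for r in rect(c,m,o["tool_pos"][2]-.154,800)]
goto([.4651,.0317,.345],91.7)
E
```

```text
0.02159314355027962 39.999905778095126
handle [441.6 323.8  41.3  21.5  73.4] [261. 190.]
tcp [0.4315 0.2902 0.356 ] [-1.7995e+02  7.0000e-02  7.3420e+01] shift [-0.2381  0.106   0.0112]
rotvec [-0.0011  0.001  -0.3191]
```

Pick is held well (21.6 mm, 40 N). Moving over the start of the joint.

>>> send_rows:
  xyz:
    - [0,0,0]
    - [0,0,0]
    - [0,0,0]
    - [-0.02,0.002,0]
    - [-0.04,0.004,0]
    - [-0.04,0.004,0]
    - [-0.04,0.004,0]
    - [-0.04,0.004,0]
    - [-0.04,0.004,0]
    - [-0.03,0.003,0]
    - [-0.01,0.001,0]
    - [0,0,0.02]
    - [0,0,0.03]
    - [0,0,0.03]
    - [0,0,0.015]
    - [0,0,0]
    - [0,0,0]
    - [0,0,0]
  rotation:
    - [0,0,-0.107]
    - [0,0,-0.107]
    - [0,0,-0.105]
    - [0,0,0]
    - [0,0,0]
    - [0,0,0]
    - [0,0,0]
    - [0,0,0]
    - [0,0,0]
    - [0,0,0]
    - [0,0,0]
    - [0,0,0]
    - [0,0,0]
    - [0,0,0]
    - [0,0,0]
    - [0,0,0]
    - [0,0,0]
    - [0,0,0]
  jaw: [0,0,0,0,0,0,0,0,0,0,0,0,0,0,0,0,0,0]

```text
time_s: 29.25
tool_pos: [0.466, 0.0317, 0.2625]
tool_rot: [179.9, -0.0, 91.7]
force: [0.3, 0.1, -1.0]
grip_width: 0.0218
grasp_force: 40.0
```

```bash
python3 - <<'E'
from h import *
goto([.4651,.0310,.2425],91.7)
tip=np.array(env.get_obs()["tool_pos"]); tip[2]-=.2285
ims=[]
for n in("scene","top"):
    c=env.read_camera(n); im=c["image"]; u=proj(c,[tip,[.4651,.0317,.022],[.6250,.0365,.022]]); print(n,u.round(1))
    x,y=u[0].round().astype(int); k=im[max(0,y-40):y+40,x-53:x+53]; ims.append(cv2.resize(k,(530,400),interpolation=cv2.INTER_CUBIC) if n=="scene" else cv2.resize(k[:, 26:80],(270,400),interpolation=cv2.INTER_CUBIC))
    print("crop origin",x-53,max(0,y-40))
cv2.imwrite("pics/s7.png",np.hstack(ims))
E
```

```text
tcp [0.466  0.0317 0.2625] [ 1.7992e+02 -2.0000e-02  9.1710e+01] shift [-0.0007 -0.001   0.02  ]
rotvec [ 0.0013 -0.0004  0.0003]
scene [[256.2 196.8]
 [256.4 199.2]
 [222.9 219.4]]
crop origin 203 157
top [[253.9 194. ]
 [254.  194.9]
 [254.  150.1]]
crop origin 201 154
```

View pics/s7.png

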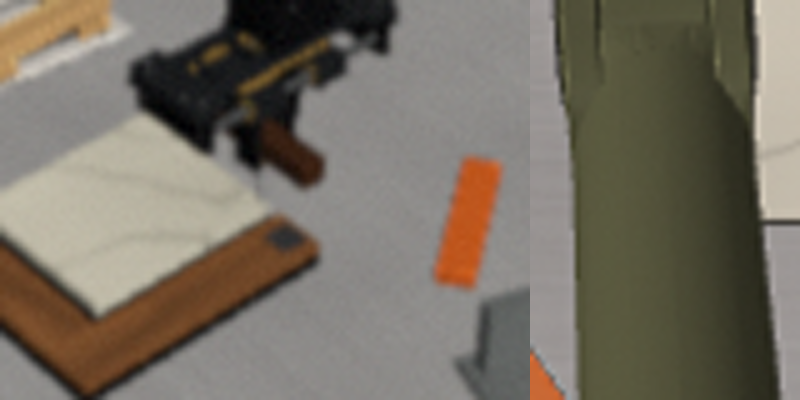

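The scene crop shows the pin hanging at about (262,190), close to the joint's open end beside the steel plate (285,238). The top view is blocked by the arm. I'll lower carefully and check by force.

>>> send_rows:
  xyz:
    - [0,-0.001,0.005]
    - [0,0,0.004]
    - [0,0,0.003]
    - [0,0,0.003]
    - [0,0,0.001]
    - [0,0,0]
  rotation:
    - [0,0,0]
    - [0,0,0]
    - [0,0,0]
    - [0,0,0]
    - [0,0,0]
    - [0,0,0]
  jaw: [0,0,0,0,0,0]

```text
time_s: 29.95
tool_pos: [0.4645, 0.0313, 0.2455]
tool_rot: [-180.0, 0.0, 91.7]
force: [0.1, -0.9, -0.9]
grip_width: 0.0213
grasp_force: 40.0
```

Down to about 0.017 with no contact, so the tip is inside the joint. A light sideways probe to centre it:

>>> send_rows:
  xyz:
    - [0.001,0,0]
    - [0.001,0,0]
    - [0.001,0,0]
    - [0,0,0]
  rotation:
    - [0,0,0]
    - [0,0,0]
    - [0,0,0]
    - [0,0,0]
  jaw: [0,0,0,0]

```text
time_s: 30.35
tool_pos: [0.4645, 0.0345, 0.2459]
tool_rot: [180.0, -0.0, 91.7]
force: [0.8, -0.9, -2.0]
grip_width: 0.022
grasp_force: 40.0
```

>>> send_rows:
  xyz:
    - [-0.002,0,0]
    - [-0.002,0,0]
    - [-0.002,0,0]
    - [0,0,0]
  rotation:
    - [0,0,0]
    - [0,0,0]
    - [0,0,0]
    - [0,0,0]
  jaw: [0,0,0,0]

```text
time_s: 30.75
tool_pos: [0.4647, 0.0284, 0.2458]
tool_rot: [180.0, -0.1, 91.7]
force: [-0.4, 2.0, -1.5]
grip_width: 0.0214
grasp_force: 40.0
```

>>> send_rows:
  xyz:
    - [0.002,0,0]
    - [0.002,0,0]
    - [0.002,0,0]
    - [0.0015,0,0]
    - [0,0,0]
  rotation:
    - [0,0,0]
    - [0,0,0]
    - [0,0,0]
    - [0,0,0]
    - [0,0,0]
  jaw: [0,0,0,0,0]

```text
time_s: 31.25
tool_pos: [0.4645, 0.0356, 0.2457]
tool_rot: [-180.0, 0.0, 91.7]
force: [0.2, -2.1, -2.1]
grip_width: 0.0216
grasp_force: 40.0
```

>>> send_rows:
  xyz:
    - [-0.003,0,0]
    - [-0.003,0,0]
    - [-0.0025,0,0]
    - [0,0,0]
  rotation:
    - [0,0,0]
    - [0,0,0]
    - [0,0,0]
    - [0,0,0]
  jaw: [0,0,0,0]

```text
time_s: 31.65
tool_pos: [0.4647, 0.0279, 0.2458]
tool_rot: [180.0, -0.1, 91.7]
force: [0.1, 4.3, -1.2]
grip_width: 0.0218
grasp_force: 40.0
```

Walls are felt at y = 0.0288 and 0.0352, so the centre is 0.0320, which matches the estimate. Centre, lower to the floor and start drawing.

>>> send_rows:
  xyz:
    - [0.002,-0.001,0]
    - [0.002,-0.002,0]
    - [0,0,0.002]
    - [0,0,0.001]
    - [0,0,0.001]
    - [0,0,0]
  rotation:
    - [0,0,0]
    - [0,0,0]
    - [0,0,0]
    - [0,0,0]
    - [0,0,0]
    - [0,0,0]
  jaw: [0,0,0,0,0,0]

```text
time_s: 32.25
tool_pos: [0.4615, 0.031, 0.2416]
tool_rot: [-180.0, 0.0, 91.7]
force: [0.1, 0.3, -1.8]
grip_width: 0.0214
grasp_force: 40.0
```

>>> send_rows:
  xyz:
    - [0,0.003,0]
    - [0,0.003,0]
    - [0,0.003,0]
    - [0,0.003,0]
    - [0,0.003,0]
    - [0,0.003,0]
    - [0,0.003,0]
    - [0,0.003,0]
    - [0,0.003,0]
    - [0,0.003,0]
    - [0,0.003,0]
    - [0,0.003,0]
    - [0,0.003,0]
    - [0,0.003,0]
    - [0,0.003,0]
    - [0,0.003,0]
    - [0,0.003,0]
    - [0,0.003,0]
    - [0,0.003,0]
    - [0,0.003,0]
  rotation:
    - [0,0,0]
    - [0,0,0]
    - [0,0,0]
    - [0,0,0]
    - [0,0,0]
    - [0,0,0]
    - [0,0,0]
    - [0,0,0]
    - [0,0,0]
    - [0,0,0]
    - [0,0,0]
    - [0,0,0]
    - [0,0,0]
    - [0,0,0]
    - [0,0,0]
    - [0,0,0]
    - [0,0,0]
    - [0,0,0]
    - [0,0,0]
    - [0,0,0]
  jaw: [0,0,0,0,0,0,0,0,0,0,0,0,0,0,0,0,0,0,0,0]

```text
time_s: 34.25
tool_pos: [0.5218, 0.033, 0.2417]
tool_rot: [180.0, -0.0, 91.7]
force: [-0.5, 1.0, -1.5]
grip_width: 0.0217
grasp_force: 40.0
```

>>> send_rows:
  xyz:
    - [0.0005,0.003,0.0004]
    - [0,0.003,0.0003]
    - [0,0.003,0]
    - [0,0.003,0]
    - [0,0.003,0]
    - [0,0.003,0]
    - [0,0.003,0]
    - [0,0.003,0]
    - [0,0.003,0]
    - [0,0.003,0]
    - [0,0.003,0]
    - [0,0.003,0]
    - [0,0.003,0]
    - [0,0.003,0]
    - [0,0.003,0]
    - [0,0.003,0]
    - [0,0.003,0]
    - [0,0.003,0]
    - [0,0.003,0]
    - [0,0.003,0]
  rotation:
    - [0,0,0]
    - [0,0,0]
    - [0,0,0]
    - [0,0,0]
    - [0,0,0]
    - [0,0,0]
    - [0,0,0]
    - [0,0,0]
    - [0,0,0]
    - [0,0,0]
    - [0,0,0]
    - [0,0,0]
    - [0,0,0]
    - [0,0,0]
    - [0,0,0]
    - [0,0,0]
    - [0,0,0]
    - [0,0,0]
    - [0,0,0]
    - [0,0,0]
  jaw: [0,0,0,0,0,0,0,0,0,0,0,0,0,0,0,0,0,0,0,0]

```text
time_s: 36.25
tool_pos: [0.5818, 0.0353, 0.2411]
tool_rot: [180.0, -0.0, 91.7]
force: [-1.1, 0.3, -1.1]
grip_width: 0.0213
grasp_force: 40.0
```

>>> send_rows:
  xyz:
    - [0,0.003,0]
    - [0,0.003,0]
    - [0,0.003,0]
    - [0,0.003,0]
    - [0,0.003,0]
    - [0,0.003,0]
    - [0,0.003,0]
    - [0,0.003,0]
    - [0,0.003,0]
    - [0,0.003,0]
    - [0,0.003,0]
    - [0,0.003,0]
    - [0,0.003,0]
    - [0,0.002,0]
  rotation:
    - [0,0,0]
    - [0,0,0]
    - [0,0,0]
    - [0,0,0]
    - [0,0,0]
    - [0,0,0]
    - [0,0,0]
    - [0,0,0]
    - [0,0,0]
    - [0,0,0]
    - [0,0,0]
    - [0,0,0]
    - [0,0,0]
    - [0,0,0]
  jaw: [0,0,0,0,0,0,0,0,0,0,0,0,0,0]

```text
time_s: 37.65
tool_pos: [0.6228, 0.0365, 0.2411]
tool_rot: [180.0, -0.0, 91.7]
force: [-0.2, 0.1, -0.1]
grip_width: 0.0213
grasp_force: 40.0
```

Near the corner with free motion. Feel for the far wall to fix the second leg's centre line.

>>> send_rows:
  xyz:
    - [0,0.002,0]
    - [0,0.002,0]
    - [0,0.0015,0]
    - [0,0,0]
  rotation:
    - [0,0,0]
    - [0,0,0]
    - [0,0,0]
    - [0,0,0]
  jaw: [0,0,0,0]

```text
time_s: 38.05
tool_pos: [0.6283, 0.0367, 0.2411]
tool_rot: [180.0, 0.0, 91.7]
force: [-0.5, 0.3, -0.0]
grip_width: 0.0219
grasp_force: 40.0
```

>>> send_rows:
  xyz:
    - [0,0.001,0]
    - [0,0,0]
  rotation:
    - [0,0,0]
    - [0,0,0]
  jaw: [0,0]

```text
time_s: 38.25
tool_pos: [0.6288, 0.0366, 0.2411]
tool_rot: [-180.0, -0.0, 91.7]
force: [-2.0, 0.0, 0.5]
grip_width: 0.0218
grasp_force: 40.0
```

>>> send_rows:
  xyz:
    - [0,-0.002,0]
    - [0,-0.0017,0]
    - [-0.003,0,0]
    - [-0.003,0,0]
    - [-0.003,0,0]
    - [-0.003,0,0]
    - [-0.003,0,0]
    - [-0.003,0,0]
    - [-0.003,0,0]
    - [-0.003,0,0]
    - [-0.003,0,0]
    - [-0.003,0,0]
    - [-0.003,0,0]
    - [-0.003,0,0]
    - [-0.003,0,0]
    - [-0.003,0,0]
    - [-0.003,0,0]
    - [-0.003,0,0]
    - [-0.003,0,0]
    - [-0.003,0,0]
  rotation:
    - [0,0,0]
    - [0,0,0]
    - [0,0,0]
    - [0,0,0]
    - [0,0,0]
    - [0,0,0]
    - [0,0,0]
    - [0,0,0]
    - [0,0,0]
    - [0,0,0]
    - [0,0,0]
    - [0,0,0]
    - [0,0,0]
    - [0,0,0]
    - [0,0,0]
    - [0,0,0]
    - [0,0,0]
    - [0,0,0]
    - [0,0,0]
    - [0,0,0]
  jaw: [0,0,0,0,0,0,0,0,0,0,0,0,0,0,0,0,0,0,0,0]

```text
time_s: 40.25
tool_pos: [0.6269, -0.0177, 0.2411]
tool_rot: [180.0, -0.0, 91.7]
force: [-0.7, 0.4, -0.6]
grip_width: 0.0219
grasp_force: 40.0
```

>>> send_rows:
  xyz:
    - [-0.003,0,0]
    - [-0.003,0,0]
    - [-0.003,0,0]
    - [-0.003,0,0]
    - [-0.003,0,0]
    - [-0.003,0,0]
    - [-0.003,0,0]
    - [-0.003,0,0]
    - [-0.003,0,0]
    - [-0.003,0,0]
  rotation:
    - [0,0,0]
    - [0,0,0]
    - [0,0,0]
    - [0,0,0]
    - [0,0,0]
    - [0,0,0]
    - [0,0,0]
    - [0,0,0]
    - [0,0,0]
    - [0,0,0]
  jaw: [0,0,0,0,0,0,0,0,0,0]

```text
time_s: 41.25
tool_pos: [0.6278, -0.0477, 0.2411]
tool_rot: [180.0, -0.0, 91.7]
force: [0.4, -0.0, -0.8]
grip_width: 0.0219
grasp_force: 40.0
```

>>> send_rows:
  xyz:
    - [-0.003,0,0]
    - [-0.003,0,0]
    - [-0.003,0,0]
    - [-0.003,0,0]
    - [-0.003,0,0]
    - [-0.003,0,0]
    - [-0.003,0,0]
    - [-0.003,0,0]
    - [-0.003,0,0]
    - [-0.003,0,0]
    - [-0.003,0,0]
    - [-0.003,0,0]
    - [-0.003,0,0]
    - [-0.003,0,0]
    - [-0.003,0,0]
    - [-0.003,0,0]
    - [-0.003,0,0]
    - [-0.003,0,0]
    - [-0.003,0,0]
    - [-0.003,0,0]
  rotation:
    - [0,0,0]
    - [0,0,0]
    - [0,0,0]
    - [0,0,0]
    - [0,0,0]
    - [0,0,0]
    - [0,0,0]
    - [0,0,0]
    - [0,0,0]
    - [0,0,0]
    - [0,0,0]
    - [0,0,0]
    - [0,0,0]
    - [0,0,0]
    - [0,0,0]
    - [0,0,0]
    - [0,0,0]
    - [0,0,0]
    - [0,0,0]
    - [0,0,0]
  jaw: [0,0,0,0,0,0,0,0,0,0,0,0,0,0,0,0,0,0,0,0]

```text
time_s: 43.25
tool_pos: [0.6296, -0.1076, 0.2411]
tool_rot: [180.0, -0.0, 91.7]
force: [0.5, 0.2, -1.2]
grip_width: 0.0215
grasp_force: 40.0
```

>>> send_rows:
  xyz:
    - [0,0,0]
    - [0,0,-0.005]
    - [0,0,-0.01]
    - [0,0,-0.03]
    - [0,0,-0.04]
    - [0,0,-0.04]
    - [0,0,0]
    - [0,0,0]
  rotation:
    - [0,0,0]
    - [0,0,0]
    - [0,0,0]
    - [0,0,0]
    - [0,0,0]
    - [0,0,0]
    - [0,0,0]
    - [0,0,0]
  jaw: [0,0,0,0,0,0,0,0]

```text
time_s: 44.05
tool_pos: [0.6297, -0.1075, 0.3679]
tool_rot: [179.8, -0.0, 91.7]
force: [-0.0, 0.6, -1.9]
grip_width: 0.0219
grasp_force: 40.0
```

```bash
python3 - <<'E'
from h import *
goto([.4315,.2902,.366],73.4)
c=env.read_camera("top"); H=hsv(c).astype(int)
g=((H[...,1]<22)&(H[...,2]>70)&(H[...,2]<135)).astype(np.uint8)
print("stand foot");[print(*r) for r in rect(c,cv2.morphologyEx(g,cv2.MORPH_CLOSE,np.ones((5,5))),.008,200,(145,170,215,230))]
cv2.imwrite("pics/t8.png",cv2.resize(c["image"][170:230,145:225],(640,480),interpolation=cv2.INTER_CUBIC))
E
```

```text
tcp [ 0.6297 -0.1075  0.3679] [ 1.7982e+02 -1.0000e-02  9.1700e+01] shift [ 0.4034 -0.1863  0.0013]
rotvec [ 0.0031 -0.0006  0.3194]
stand foot
[437.3 291.7 128.2  71.4  72.4] [179. 202.]
```

View pics/t8.png

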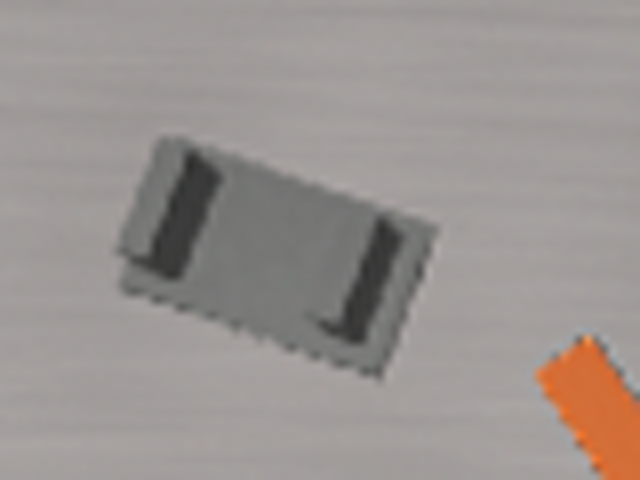

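The trace ran to 4 mm past seam_end, clear of the walls. The top crop shows the empty stand with its two rests at about (185,215) and (370,280). Returning the pick to where it lay.

>>> send_rows:
  xyz:
    - [0,0,0]
    - [0,0,0]
    - [0,0,0]
    - [0.016,-0.015,0]
    - [0.033,-0.031,0]
    - [0.033,-0.031,0]
    - [0.033,-0.031,0]
    - [0.033,-0.031,0]
    - [0.033,-0.031,0]
    - [0.033,-0.031,0]
    - [0.033,-0.031,0]
    - [0.033,-0.031,0]
    - [0.03,-0.028,0]
    - [0.014,-0.012,0]
    - [0,0,0]
    - [0,0,0]
    - [0,0,0]
  rotation:
    - [0,0,0.107]
    - [0,0,0.107]
    - [0,0,0.105]
    - [0,0,0]
    - [0,0,0]
    - [0,0,0]
    - [0,0,0]
    - [0,0,0]
    - [0,0,0]
    - [0,0,0]
    - [0,0,0]
    - [0,0,0]
    - [0,0,0]
    - [0,0,0]
    - [0,0,0]
    - [0,0,0]
    - [0,0,0]
  jaw: [0,0,0,0,0,0,0,0,0,0,0,0,0,0,0,0,0]

```text
time_s: 45.8
tool_pos: [0.4323, 0.288, 0.3653]
tool_rot: [-180.0, 0.1, 73.3]
force: [0.5, -0.3, -1.5]
grip_width: 0.0215
grasp_force: 40.0
```

```bash
python3 - <<'E'
from h import *
o=env.get_obs(); c=env.read_camera("wrist"); H=hsv(c).astype(int)
m=((H[...,2]<110)&(H[...,0]<15)&(H[...,1]>90)).astype(np.uint8); m[235:]=0
[print("handle",*r) for r in rect(c,m,o["tool_pos"][2]-.154,800)]
goto([.4317,.2898,.248],73.4)
E
```

```text
handle [442.  321.1  41.2  21.4  73.3] [261. 190.]
tcp [0.4324 0.288  0.3655] [-1.7999e+02  7.0000e-02  7.3250e+01] shift [ 0.0017 -0.0012  0.1175]
rotvec [-0.0001  0.0012 -0.0026]
```

>>> send_rows:
  xyz:
    - [0.0015,-0.0012,0.02]
    - [0,0,0.035]
    - [0,0,0.035]
    - [0,0,0.018]
    - [0,0,0.007]
    - [0,0,0.0025]
    - [0,0,0]
    - [0,0,0]
  rotation:
    - [0,0,-0.0026]
    - [0,0,0]
    - [0,0,0]
    - [0,0,0]
    - [0,0,0]
    - [0,0,0]
    - [0,0,0]
    - [0,0,0]
  jaw: [0,0,0,0,0,0,0,0]

```text
time_s: 46.65
tool_pos: [0.4316, 0.2916, 0.2499]
tool_rot: [179.9, -0.1, 73.5]
force: [-0.8, 0.4, -1.6]
grip_width: 0.0217
grasp_force: 40.0
```

>>> send_rows:
  xyz:
    - [0,0,0.0005]
    - [0,0,0.0005]
    - [0,0,0]
  rotation:
    - [0,0,0]
    - [0,0,0]
    - [0,0,0]
  jaw: [0,0,0]

```text
time_s: 46.95
tool_pos: [0.4309, 0.2915, 0.2479]
tool_rot: [180.0, -0.0, 73.6]
force: [0.5, -0.6, -1.1]
grip_width: 0.0215
grasp_force: 40.0
```

>>> send_rows:
  xyz:
    - [-0.001,0.0007,0]
    - [0,0,0.0007]
    - [0,0,0.0006]
    - [0,0,0]
  rotation:
    - [0,0,0]
    - [0,0,0]
    - [0,0,0]
    - [0,0,0]
  jaw: [0,0,0,0]

```text
time_s: 47.35
tool_pos: [0.4315, 0.2901, 0.2472]
tool_rot: [-180.0, -0.0, 73.5]
force: [-2.1, -1.9, 6.1]
grip_width: 0.0218
grasp_force: 40.0
```

Resting on the stand (+6 N upward). Release and withdraw straight up.

>>> send_rows:
  xyz:
    - [0,0,-0.0004]
    - [0,0,0]
    - [0,0,0]
    - [0,0,0]
    - [0,0,0]
    - [0,0,0]
    - [0,0,0]
    - [0,0,-0.01]
    - [0,0,-0.02]
    - [0,0,-0.04]
    - [0,0,-0.04]
    - [0,0,-0.04]
    - [0,0,-0.02]
    - [0,0,0]
    - [0,0,0]
  rotation:
    - [0,0,0]
    - [0,0,0]
    - [0,0,0]
    - [0,0,0]
    - [0,0,0]
    - [0,0,0]
    - [0,0,0]
    - [0,0,0]
    - [0,0,0]
    - [0,0,0]
    - [0,0,0]
    - [0,0,0]
    - [0,0,0]
    - [0,0,0]
    - [0,0,0]
  jaw: [0,0,0.4,0.45,0.5,0.5,0.5,0.5,0.5,0.5,0.5,0.5,0.5,0.5,0.5]

```text
time_s: 48.85
tool_pos: [0.4312, 0.2901, 0.417]
tool_rot: [180.0, -0.0, 73.6]
force: [0.9, -0.4, -0.9]
grip_width: 0.0432
grasp_force: 0.0
```

```bash
python3 - <<'E'
from h import *
a=env.read_camera("top")["image"]; c=env.read_camera("scene"); b=c["image"]; x,y=proj(c,[.432,.288,.08])[0].astype(int); print(x,y)
cv2.imwrite("pics/f9.png",np.hstack([cv2.resize(a[100:250,130:410],(500,268)),cv2.resize(b[y-45:y+45,x-50:x+50],(298,268),interpolation=cv2.INTER_CUBIC)]))
c=env.read_camera("top"); H=hsv(c).astype(int)
w=((H[...,0]>8)&(H[...,0]<25)&(H[...,1]>70)&(H[...,2]>150)).astype(np.uint8)
wh=cv2.morphologyEx(((H[...,1]<30)&(H[...,2]>185)).astype(np.uint8)|w,cv2.MORPH_CLOSE,np.ones((7,7)))
print("rack");[print(*r) for r in rect(c,wh,.006,500,(315,165,385,230))]
cw=env.read_camera("wrist"); H=hsv(cw).astype(int)
m=((H[...,2]<110)&(H[...,0]<15)&(H[...,1]>90)).astype(np.uint8); m[235:]=0
print("handle");[print(*r) for r in rect(cw,m,.092,800)]
E
```

```text
313 221
rack
[ 459.2 -305.7  148.5  148.1   85.9] [351. 201.]
handle
[431.7 290.7 106.9  19.5  73.2] [262. 179.]
```

View pics/f9.png

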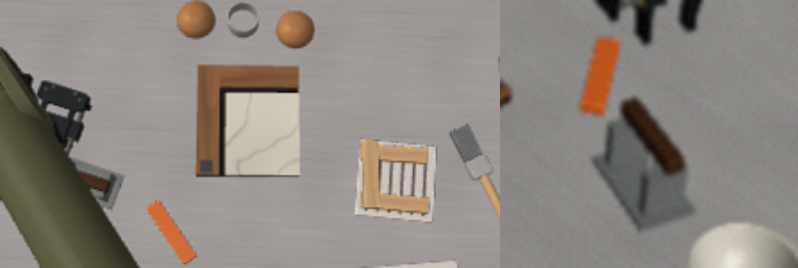

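The final views show the stack of three square on the rack (395,180) and the handle resting level across both rests (650,135). The handle's measured centre is (432,291), yaw 73.2, the same as at the start. The other objects in view are in place. Handing in.

```bash
python3 -c "
from cell import env
print(env.sign_off())"
```

```text
the job is handed in; nothing more can be done
None
```

The job is handed in: all three slats are stacked crosswise on the small rack, the joint was drawn from end to end at about 3 cm/s, and the pick is back on its stand; sign-off returned no verdict.

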